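# Tilt a flanged spigot to the inspection angle

### The job

Take the flanged spigot out of the crate and stand it, flange down, in the square pocket of the lowered hinged flap, and let go of it. Then take the flap by its handle bar, swing it up with the spigot still seated until it is in line with the pointer arm at its side, and finish while still holding it steady there by the bar: without your hold the flap falls. Leave the other parts in the crate, do not shift the pointer, and leave the other things on the bench where they are.

Things in the scene. Friction and masses are not known exactly. Their poses are not given: they have to be found in the camera images.
- spigot: The part to inspect: a bright steel fitting, a round flange 70 mm across and 6 mm thick with a round neck 40 mm in diameter rising from its middle, 52 mm tall in all, about 0.22 kg. It stands upright in the crate, flange down. Origin: centre of the flange's underside; z along the neck, up.
- crate: Low open black plastic crate fixed on the bench, 220 (its x) by 290 (its y) by 45 mm high, walls and floor 6 mm thick. Origin: centre of its underside. The spigot, the sleeve and the end cap stand in a row along the crate's y near its -x side, in any order, about 85 mm apart; two square rods lie along y near its +x side. Fingers that close on the spigot along the crate's x have free room.
- sleeve: A plain steel tube without flange, 42 mm in diameter, 50 mm tall, standing in the crate; stays there. Origin: centre of its underside.
- endcap: A plain low steel disc, 66 mm in diameter, 20 mm tall, in the crate; stays there. Origin: centre of its underside.
- rod0: Dark square rod 12 x 12 x 170 mm (along its y) lying in the crate; stays there. Origin: centre of its underside.
- rod1: Dark square rod 12 x 12 x 140 mm (along its y) lying in the crate; stays there. Origin: centre of its underside.
- stand: Grey sheet-metal inspection stand fixed on the bench, 220 (x) by about 240 (y) mm. Origin: on the bench under the middle of the flap's width. Its x axis points away from the robot at yaw 0. The hinge of flap and pointer runs along the stand's y, 90 mm in +x from the origin and 75 mm above the bench. A quadrant scale with the pointer stands on its -y side, to 220 mm above the bench.
- flap (a joint): Angle of the hinged aluminium flap (150 mm from hinge side to free edge, 158 mm wide, 6 mm thick) in rad: 0 = lowered, level; grows as the free edge with the handle bar, on the stand's -x side, swings up and over towards +x; stop at 1.2. Hinge nearly free (friction 0.02 N m): the flap, 0.6 kg or so with its handle, falls back when let go.
- pointer (a joint): Angle of the pointer arm in rad, measured like the flap's and about the same hinge line (0 = level): this is the angle the flap must be set to, between 0.35 and 0.72. The arm stays where it is set by friction.
- pocket (a point): Centre of the floor of the square pocket on top of the flap (the flap's upper face), 80 mm from the hinge. The pocket is 84 mm square inside, framed by dark rails 8 mm high. Axes turn with the flap: x towards the hinge, y along the hinge, z out of the flap's upper face; with the flap at 0 they are the stand's.
- grip (a point): Middle of the flap's handle bar, on its axis, 200 mm from the hinge line, 75 mm above the bench when lowered. Axes as the pocket's. The round steel bar runs along the hinge direction (y), 12 mm in diameter, with 128 mm free between its side arms and 39 mm between bar and flap edge. Pinched from above across the bar, it turns between the fingers as the flap swings: the tool can stay pointing down.
- pointer_tip (a point): Tip of the dark steel pointer arm, a bar 8 mm wide, 10 mm deep and 170 mm long from the hinge line, beside the flap, 112 mm to the stand's -y side of the flap's middle. Its -x axis points along the arm from hinge to tip, its y along the hinge.
- tape: Roll of paper tape, 70 mm across, 24 mm high, lying on the bench nearer the robot. Leave alone. Origin: centre of its underside.
- snips: Sheet-metal snips, about 185 mm long, lying on the bench beyond the work. Leave alone. Origin: at the pivot, on the bench.
- offcut: Half-round aluminium cladding offcut, 70 mm wide, 70 mm long, 37 mm high, lying like an arch on the bench beyond the work. Leave alone. Origin: middle, on the bench.
Things that resemble listed ones, but are neither listed nor needed, are in the scene too. Leave any pink or purple look-alike of the spigot alone.

How it is judged:
By the outcome, as a careful person would: the job done as asked, in the order asked, and still so for the second after the job is handed in, while the arm keeps its last pose, push and grip.
It also fails if it takes over 64 s, if anything falls off the work surface, if the arm or the gripper's body presses on something with over 40 N, if the wrist force passes 120 N, or if a joint passes its speed limit or range.

### The arm

A 6-joint arm with a two-finger parallel gripper is mounted at the origin on the work surface. World frame = base frame: x ahead of the robot, y to its left, z up, the work surface at z = 0. Lengths are in mm, angles in rad, forces in N, time in s.
With the tool pointing down it reaches from about 400 to 925 mm from the base axis. Payload 12.5 kg.
Tool frame: the origin (TCP) lies midway between the tips of the shut fingers; the grasp point (between the pads) lies 19 mm behind it (env.pinch_z is the z of the grasp point in the tool frame, in mm); z points along the fingers, y is the line along which they close (so a half turn about z gives the same grasp; the last joint's range is limited). The gripper opens to 95 mm and grips with 3 to 60 N. Pads are 20 mm wide; open, the fingers measure 119 mm over their backs; the gripper's body (75 mm by 180 mm) begins 59 mm behind the grasp point.
Start: joints at [1.234, 0.491, 1.559, -0, 1.092, -0.106], TCP at [142.954, 608.45, 214.661] pointing down, gripper open.
Joint ranges: [-3.1, 3.1], [-0.84, 2.19], [0.05, 2.79], [-1.13, 4.28], [0.06, 2.93], [-2.69, 2.69]. Speed limits (rad/s): [2.22, 2.22, 2.79, 3.14, 3.14, 3.14].

### API

Orientations are given as [roll, pitch, yaw] about the fixed x, y, z axes, in that order (R = Rz(yaw) Ry(pitch) Rx(roll)).
In Python, from cell import env, eyes gives the robot as it stands.
- The arm moves only by the shell command python3 -m inch 'ROWS'. ROWS is JSON, a list of rows, each a list of 3 entries, a list of its own where there are three numbers: the shift along the tool's x, y, z in units of 60 mm (1.0 is 60 mm), then the turn about the tool's z in units of 5 degrees (1.0 is 5 degrees), then the closure, from -1 (fully open) to 1 (shut). In form: [[[tx, ty, tz], turn, claw], ...]. A call has exactly 10 rows; each row shifts and turns the commanded pose from where the row before left it, along the tool's axes as they then stand; what a row does not reach is not made up. A row lasts 1/8 s, in which the tool goes at most 62.5 mm and 10.7 degrees, less where a joint would pass 70% of its speed; a pose out of reach is approached as far as the arm can. A call is refused whole if a number of a shift passes 1 or a number of a turn 1, either way. A call with a gripper value outside its range is refused whole. The fingers move at their own pace and stop on an object; the grip force is fixed at half the most. Time passes only in rows, so rows that do not move let the fingers close, or fill a call up. It gives the time, the measured TCP pose, the force, the opening and the grip force at its end, in the units of the state.
- env.state(): the state, without advancing time (a new reading comes with each control period).
- eyes.read_camera(name): name is "scene" or "top" or "wrist"; returns a dict with "pixels" (480x640x3 uint8, red, green, blue), "fx", "fy", "cx", "cy" (pixels), "distortion" ([k1, k2, p1, p2, k3] as OpenCV has them; the pictures are not rectified), "extrinsics" (4x4, takes a point from world to camera coordinates). Camera axes: x right, y down, z forward; pixel columns grow to the right and rows downward; lengths in mm; the calibration is good to about 2 mm. A picture is of the moment at which its call begins. There is no depth.
- env.job_done(): hands the job in; it is judged then, once.
Trained networks look in a picture, given as the dict that the camera call returned (one of the last four; its "shot" number tells which), for a name from the list of things; names that differ only in an ending like _2 or _b are one class to them, and where a whole thing is asked for, a point or a joint stands for the part that bears it (a point fixed in the world has none). Each returns a list of dicts, best first, with "score" (0 to 1); they miss things now and then, are a little off and sometimes report something else, mostly with a low value. They report only what shows in the picture. A call takes as long as a camera call. They do not tell look-alikes from the thing itself.
- eyes.boxes_of(name, picture): "centre" ([row, column] in pixels, amid what is visible of it).
- eyes.cut_out(name, picture): "mask" (480x640 bool, what is visible of it) and "centre" ([row, column] in pixels, amid what is visible of it).
- eyes.spot_point(name, picture): "centre" ([row, column] in pixels: a listed point, or the origin of a listed thing).
The state is a dict: "t": time; "joints": joint angles; "qvel": joint speeds; "tau": joint torques, N m; "eef_pos": TCP position; "tcp_rot": TCP orientation; "ft_force": force on the tool from outside, world axes, zero at the start; "moment": the same for the moment, N m; "opening": opening from 0.0 (shut) to 1.0 (fully open); "grip_force": force on a finger pad.
Only numpy, scipy, OpenCV 4.12 (cv2) and the standard library are available. Lean on these libraries where they do the work, as an engineer would, in place of code of your own. Each camera call takes 0.05 s, during which the arm holds its last target. There are 200 camera calls.

## Working session

There is one attempt and no reset: what is moved stays moved. The work goes in short steps, Python scripts to look and compute and a shell command to move; the robot and the scene stay as the last step left them, time stands still between calls to the robot, and variables do not carry over. Pictures are saved under pics/ and viewed, at most 12 in all, crops included, and the job is handed in when it is done.

```bash
ls; mkdir -p pics; cat > h.py <<'E'
import numpy as np, cv2
from cell import env, eyes
def K(p): return np.array([[p['fx'],0,p['cx']],[0,p['fy'],p['cy']],[0,0,1.]])
def ray(p,rc):
    u=cv2.undistortPoints(np.array([[[rc[1],rc[0]]]],float),K(p),np.array(p['distortion'],float))[0,0]
    E=np.array(p['extrinsics']);R=E[:3,:3];t=E[:3,3]
    return -R.T@t, R.T@np.array([u[0],u[1],1.])
def at_z(p,rc,z):
    o,d=ray(p,rc); return o+d*(z-o[2])/d[2]
def proj(p,X):
    E=np.array(p['extrinsics']);r,_=cv2.Rodrigues(E[:3,:3])
    q,_=cv2.projectPoints(np.array(X,float).reshape(-1,1,3),r,E[:3,3],K(p),np.array(p['distortion'],float)); return q[:,0,::-1]
def save(p,n): cv2.imwrite('pics/'+n,p['pixels'][:,:,::-1])
E
python3 - <<'E'
from h import *
s=env.state();print({k:np.round(v,3) for k,v in s.items()}, env.pinch_z)
for c in ['scene','top']:
    p=eyes.read_camera(c);save(p,c+'0.png')
    print(c,np.round(ray(p,[240,320]),2))
    for n in ['spigot','sleeve','endcap','crate','stand','pocket','grip','pointer_tip','tape','snips','offcut']:
        print(n,[(np.round(d['centre'],1).tolist(),round(d['score'],2)) for d in eyes.spot_point(n,p)][:4])
E
```

```text
pics
{'t': np.float64(0.0), 'joints': array([ 1.234,  0.492,  1.559, -0.   ,  1.092, -0.106]), 'qvel': array([ 0.   ,  0.001, -0.001,  0.   ,  0.001,  0.001]), 'tau': array([ 2.0000e-03, -6.1265e+01, -2.5819e+01,  6.9000e-02,  4.8000e-02,
       -0.0000e+00]), 'eef_pos': array([142.864, 608.215, 214.078]), 'tcp_rot': array([-3.141, -0.   ,  2.911]), 'ft_force': array([ 0.576, -0.368, -1.05 ]), 'moment': array([-0.038,  0.005,  0.02 ]), 'grip_force': np.float64(0.0), 'opening': np.float64(1.0)} -18.8
scene [[ 1.13984e+03  4.09560e+02  5.36630e+02]
 [-6.60000e-01 -5.40000e-01 -5.20000e-01]]
spigot [([304.1, 323.4], 0.96), ([283.5, 467.2], 0.9), ([316.9, 403.6], 0.68)]
sleeve [([340.8, 454.0], 0.86)]
endcap [([357.0, 503.4], 0.73), ([322.3, 400.2], 0.73)]
crate [([355.5, 443.5], 0.95)]
stand [([242.4, 271.5], 0.63)]
pocket [([316.7, 399.7], 0.59), ([211.5, 262.8], 0.55), ([141.3, 257.3], 0.5)]
grip [([193.2, 310.0], 0.57)]
pointer_tip []
tape [([253.5, 403.1], 0.86)]
snips []
offcut [([325.2, 201.1], 0.76)]
top [[ 4.9976e+02 -2.8660e+01  8.8834e+02]
 [ 1.4000e-01 -2.0000e-02 -9.9000e-01]]
spigot [([239.1, 298.2], 0.67), ([357.2, 216.0], 0.67), ([268.4, 235.7], 0.66)]
sleeve []
endcap [([278.5, 154.8], 0.56)]
crate [([253.1, 190.2], 0.58)]
stand [([286.6, 405.9], 0.66)]
pocket [([278.5, 417.2], 0.67), ([324.8, 493.8], 0.25)]
grip [([346.6, 408.0], 0.78), ([256.9, 189.9], 0.44)]
pointer_tip [([323.2, 493.3], 0.68)]
tape [([362.9, 292.0], 0.64), ([276.9, 420.9], 0.62)]
snips [([162.9, 239.1], 0.67)]
offcut [([160.8, 358.1], 0.59)]
```

View pics/top0.png

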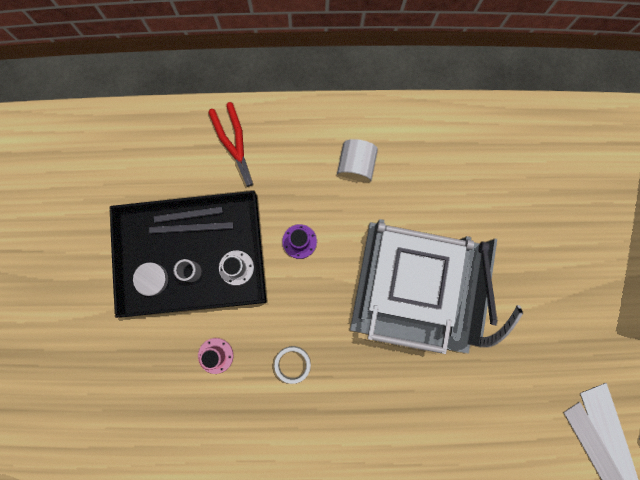

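View pics/scene0.png

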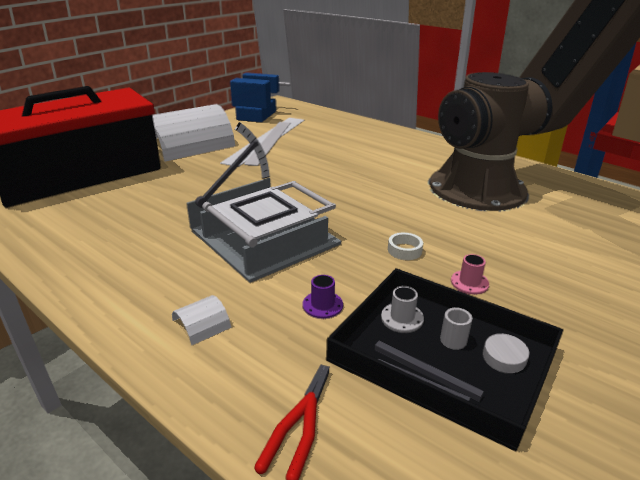

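```bash
python3 - <<'E'
from h import *
P={c:eyes.read_camera(c) for c in ['top','scene']}
def crop(p,r0,r1,c0,c1,k): return cv2.resize(p['pixels'][r0:r1,c0:c1,::-1],None,fx=k,fy=k,interpolation=cv2.INTER_CUBIC)
a=crop(P['top'],210,370,340,530,4); cv2.imwrite('pics/stand_top.png',a)
b=crop(P['scene'],110,280,180,350,3.5); c=crop(P['scene'],255,385,360,440,4.5)
# second crop: scene spigot
cv2.imwrite('pics/stand_scene.png',b)
d=crop(P['top'],240,300,205,265,6);c=crop(P['scene'],270,345,365,440,5)
o=np.zeros((375,735,3),np.uint8);o[:360,:360]=d;o[:375,360:735]=c;cv2.imwrite('pics/spig.png',o)
t,s=P['top'],P['scene']
for z in (6,): print('spigot z6',at_z(t,[268.4,235.7],z),at_z(s,[316.9,403.6],z))
print('pocket 78',at_z(t,[278.5,417.2],78),at_z(s,[211.5,262.8],78))
print('grip 75',at_z(t,[346.6,408],75),at_z(s,[193.2,310],75))
E
```

```text
spigot z6 [570.3030851 120.9216312   6.       ] [568.12892257 122.34639607   6.        ]
pocket 78 [ 539.99821203 -223.60090428   78.        ] [ 549.48314568 -217.93974443   78.        ]
grip 75 [ 417.25775964 -202.3274228    75.        ] [ 423.32343648 -203.90256472   75.        ]
```

View pics/stand_top.png

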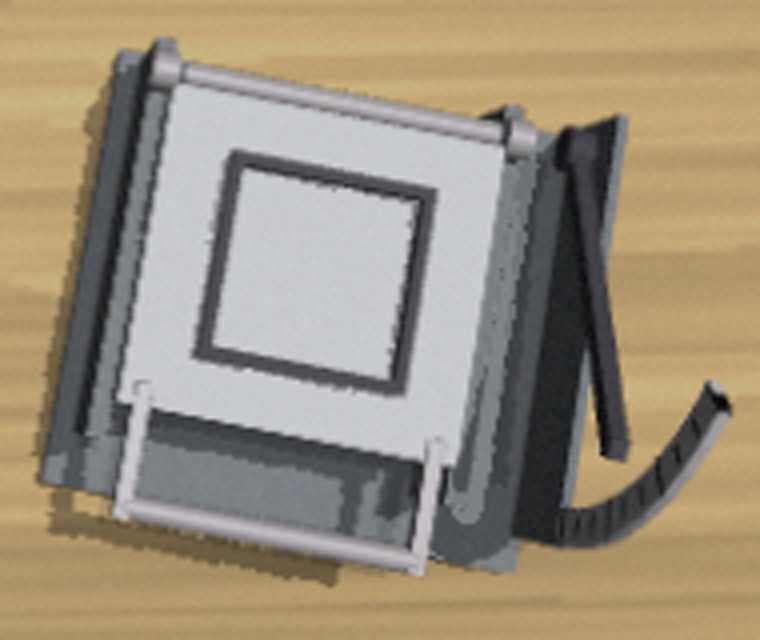

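View pics/stand_scene.png

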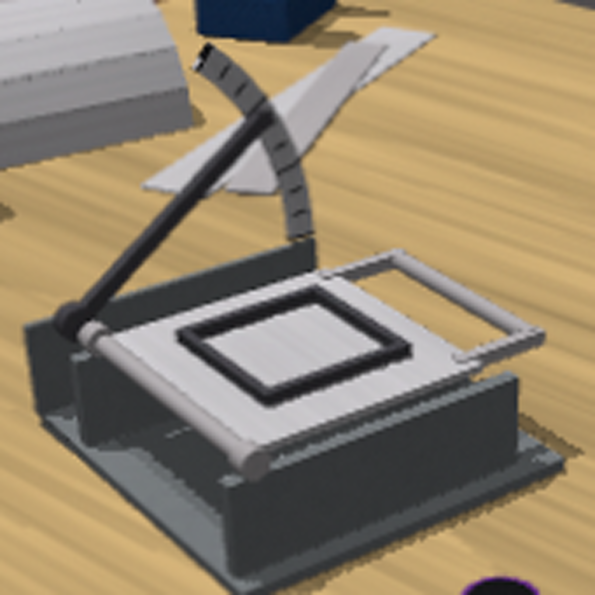

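View pics/spig.png

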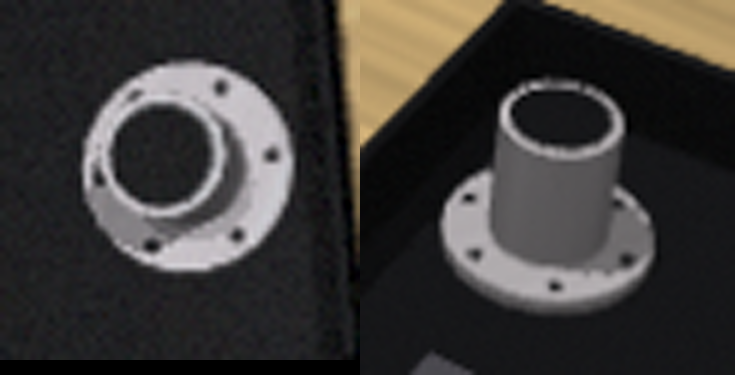

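```bash
cat > fit.py <<'E'
from h import *
from scipy.optimize import least_squares
P={c:eyes.read_camera(c) for c in ['top','scene']}
T=lambda a:np.array([[210+y/4-.375,340+x/4-.375] for x,y in a]); S=lambda a:np.array([[110+y/3.5-.36,180+x/3.5-.36] for x,y in a])
# order: hinge+y, hinge-y, handle-y, handle+y
ft=T([(232,150),(438,188),(403,396),(194,356)]); fs=S([(265,403),(178,336),(320,287),(412,350)])
bt=T([(122,512),(420,568)]); bs=S([(543,335),(400,252)])
pt=T([(577,145),(617,455)]); ps=S([(72,318),(266,112)])
def W(v,loc):
    c,s=np.cos(v[2]),np.sin(v[2]);L=np.array(loc,float)
    return np.c_[v[0]+c*L[:,0]-s*L[:,1],v[1]+s*L[:,0]+c*L[:,1],L[:,2]]
def res(v,full=False):
    x,y,yaw,h,z,bw,th,d=v
    F=W(v,[(10+h,h,z),(10+h,-h,z),(10-h,-h,z),(10-h,h,z)]); B=W(v,[(-110,bw,75),(-110,-bw,75)])
    Q=W(v,[(90,-112-d,75),(90-170*np.cos(th),-112-d,75+170*np.sin(th))])
    r=[]
    for c,ws in (('top',(ft,bt,pt)),('scene',(fs,bs,ps))):
        for X,m in zip((F,B,Q),ws): r.append(proj(P[c],X)-m)
    return r if full else np.concatenate(r).ravel()
f=least_squares(res,[540,-222,-.18,50,85,64,.5,0],loss='soft_l1')
print(np.round(f.x,3))
for r in res(f.x,True): print(np.round(r,1).tolist())
v=f.x
print('pocket',W(v,[(10,0,78)]),'grip',W(v,[(-110,0,75)]),'hinge',W(v,[(90,0,75)]))
# spigot: neck top & flange
sp={c:eyes.cut_out('spigot',P[c]) for c in P}
for c in P: print(c,[(np.round(d['centre']),round(d['score'],2)) for d in sp[c]])
nt=np.array([[240+157/6-.4,205+163/6-.4],[270+118/5-.4,365+(562-360)/5-.4]])
print('neck top',at_z(P['top'],nt[0],58),at_z(P['scene'],nt[1],58))
fl=[240+166/6-.4,205+188/6-.4]; print('flange',at_z(P['top'],fl,12))
cr=[(207,111),(193,257),(303,265),(316,117)]
cc=[at_z(P['top'],q,45) for q in cr];print('crate',np.round(cc,0)[:,:2].tolist())
E
python3 fit.py
```

```text
[ 5.30664e+02 -2.23585e+02 -2.07000e-01  4.83150e+01  8.08670e+01
  6.92370e+01  6.06000e-01  7.60000e-01]
[[0.3, -0.5], [0.6, -0.7], [0.6, 0.0], [0.8, 0.2]]
[[-1.3, -0.5], [-1.3, -0.2]]
[[1.5, -0.4], [0.8, 0.2]]
[[-0.4, 0.3], [-0.1, -0.9], [0.7, -1.1], [-0.3, 0.0]]
[[0.1, -2.6], [1.0, -2.0]]
[[0.6, 0.5], [-0.4, -0.1]]
pocket [[ 540.45074958 -225.63787466   78.        ]] grip [[ 423.00768948 -200.99791453   75.        ]] hinge [[ 618.74612298 -242.06451474   75.        ]]
top [(array([270., 236.]), 0.91), (array([240., 297.]), 0.65), (array([358., 216.]), 0.59)]
scene [(array([278., 469.]), 0.93), (array([300., 322.]), 0.75)]
neck top [571.23194088 119.54870818  58.        ] [572.85731368 121.82143846  58.        ]
flange [572.06897741 119.4449081   12.        ]
crate [[692.0, 363.0], [714.0, 73.0], [501.0, 59.0], [480.0, 343.0]]
```

The steel flanged part in the crate at top (268,236) / scene (317,404) is the one. The purple one at top (241,299) and the pink one at (356,216) lie outside the crate and have the wrong colour. The crop confirms bright steel, a flange and a neck. I'll turn the tool first.

```bash
cat > go.py <<'E'
import sys
from h import *
from scipy.spatial.transform import Rotation as Ro
# usage: go.py x y z yaw -> tool shift needed (units) in the present yaw and in target yaw
x,y,z,yaw=map(float,sys.argv[1:5]); s=env.state(); p=np.array(s['eef_pos']);r=np.array(s['tcp_rot'])
d=np.array([x,y,z])-p
print('t',round(s['t'],2),'pos',p.round(1),'rot',r.round(3),'open',round(s['opening'],3),'grip',round(s['grip_force'],1),'F',np.round(s['ft_force'],1))
for n,w in (('now',r[2]),('target',yaw)): print(n,np.round(Ro.from_euler('xyz',[np.pi,0,w]).as_matrix().T@d/60,3))
print('turn units',round(np.degrees((r[2]-yaw+np.pi)%(2*np.pi)-np.pi)/5,2))
E
python3 -m inch '[[[0,0,0],1,-1],[[0,0,0],1,-1],[[0,0,0],1,-1],[[0,0,0],1,-1],[[0,0,0],1,-1],[[0,0,0],1,-1],[[0,0,0],1,-1],[[0,0,0],1,-1],[[0,0,0],1,-1],[[0,0,0],1,-1]]'
python3 -m inch '[[[0,0,0],1,-1],[[0,0,0],1,-1],[[0,0,0],1,-1],[[0,0,0],1,-1],[[0,0,0],0.4,-1],[[0,0,0],0,-1],[[0,0,0],0,-1],[[0,0,0],0,-1],[[0,0,0],0,-1],[[0,0,0],0,-1]]'
python3 go.py 572 120.5 150 1.651
```

```text
t: 2.75
eef_pos: [142.9, 608.4, 214.7]
tcp_rot: [3.142, -0.0, 2.035]
ft_force: [0.5, -0.1, -0.6]
opening: 1.003
grip_force: 0.0
t: 4.0
eef_pos: [143.0, 608.4, 214.7]
tcp_rot: [3.142, -0.0, 1.654]
ft_force: [-0.4, 0.2, 0.4]
opening: 0.999
grip_force: 0.0
t 4.0 pos [143.  608.4 214.7] rot [ 3.142 -0.     1.654] open 0.999 grip 0.0 F [-0.4  0.2  0.4]
now [-8.701  6.447  1.078]
target [-8.679  6.476  1.078]
turn units 0.04
```

```bash

python3 -m inch '[[[-0.3,0.22,0],0,-1],[[-0.6,0.45,0],0,-1],[[-0.7,0.52,0],0,-1],[[-0.7,0.52,0],0,-1],[[-0.7,0.52,0],0,-1],[[-0.7,0.52,0],0,-1],[[-0.7,0.52,0],0,-1],[[-0.7,0.52,0],0,-1],[[-0.7,0.52,0],0,-1],[[-0.7,0.52,0],0,-1]]'
python3 -m inch '[[[-0.7,0.52,0.1],0,-1],[[-0.7,0.52,0.2],0,-1],[[-0.7,0.52,0.2],0,-1],[[-0.4,0.3,0.2],0,-1],[[0,0,0.2],0,-1],[[0,0,0.1],0,-1],[[0,0,0],0,-1],[[0,0,0],0,-1],[[0,0,0],0,-1],[[0,0,0],0,-1]]'
python3 go.py 572 120.5 50 1.651
python3 - <<'E'
from h import *
p=eyes.read_camera('wrist');save(p,'w1.png')
for d in eyes.spot_point('spigot',p)[:2]: print(d['centre'],d['score'],at_z(p,d['centre'],6))
for d in eyes.cut_out('spigot',p)[:2]: print(d['centre'],d['mask'].sum())
E
```

```text
t: 5.25
eef_pos: [465.0, 241.5, 214.8]
tcp_rot: [3.141, -0.0, 1.654]
ft_force: [-0.1, 1.1, 0.8]
opening: 1.001
grip_force: 0.0
t: 6.5
eef_pos: [587.9, 104.0, 155.0]
tcp_rot: [3.141, -0.0, 1.655]
ft_force: [0.6, 0.2, 0.5]
opening: 1.001
grip_force: 0.0
t 6.5 pos [587.9 104.  155. ] rot [ 3.141 -0.     1.655] open 1.001 grip 0.0 F [0.6 0.2 0.5]
now [ 0.296 -0.242  1.749]
target [ 0.295 -0.243  1.749]
turn units 0.04
[203.1, 307.1] 0.85 [571.77122418 121.65509579   6.        ]
[140.3, 112.3] 0.61 [398.68111786 163.54271083   6.        ]
[320.1, 354.8] 2319
[200.7, 302.8] 5017
```

View pics/w1.png

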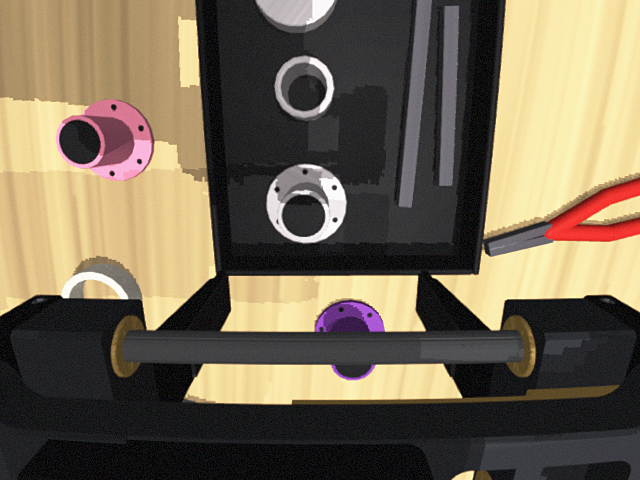

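```bash

python3 -m inch '[[[0.16,-0.12,0],0,-0.5],[[0.155,-0.123,0],0,-0.5],[[0,0,0.3],0,-0.5],[[0,0,0.4],0,-0.5],[[0,0,0.3],0,-0.5],[[0,0,0.2],0,-0.5],[[0,0,0],0,-0.5],[[0,0,0],0,-0.5],[[0,0,0],0,-0.5],[[0,0,0],0,-0.5]]'
python3 go.py 571.8 121.5 22 1.651
```

```text
t: 7.9
eef_pos: [572.0, 121.4, 83.1]
tcp_rot: [3.141, -0.0, 1.654]
ft_force: [0.2, -0.2, 0.7]
opening: 0.748
grip_force: 0.0
t 7.9 pos [572.  121.4  83.1] rot [ 3.141 -0.     1.654] open 0.748 grip 0.0 F [ 0.2 -0.2  0.7]
now [ 0.002 -0.003  1.018]
target [ 0.002 -0.003  1.018]
turn units 0.04
```

```bash

python3 -m inch '[[[0,0,0.2],0,-0.5],[[0,0,0.3],0,-0.5],[[0,0,0.3],0,-0.5],[[0,0,0.15],0,-0.5],[[0,0,0.07],0,-0.5],[[0,0,0],0,-0.5],[[0,0,0],0,0.6],[[0,0,0],0,0.6],[[0,0,0],0,0.6],[[0,0,0],0,0.6]]'
python3 -m inch '[[[0,0,0],0,0.6],[[0,0,0],0,0.6],[[0,0,-0.1],0,0.6],[[0,0,-0.2],0,0.6],[[0,0,-0.3],0,0.6],[[0,0,-0.4],0,0.6],[[0,0,-0.5],0,0.6],[[0,0,-0.5],0,0.6],[[0,0,-0.3],0,0.6],[[0,0,-0.1],0,0.6]]'
python3 go.py 540.5 -225.6 170 1.364
```

```text
t: 9.15
eef_pos: [571.9, 121.4, 21.6]
tcp_rot: [3.141, -0.0, 1.654]
ft_force: [-0.2, 0.2, 1.8]
opening: 0.418
grip_force: 30.0
t: 10.4
eef_pos: [572.1, 121.4, 167.5]
tcp_rot: [3.139, -0.0, 1.654]
ft_force: [0.9, 0.1, -2.6]
opening: 0.415
grip_force: 30.0
t 10.4 pos [572.1 121.4 167.5] rot [ 3.139 -0.     1.654] open 0.415 grip 30.0 F [ 0.9  0.1 -2.6]
now [-5.72  -1.006 -0.042]
target [-5.769  0.672 -0.042]
turn units 3.32
```

```bash

python3 -m inch '[[[0,0,0],0.6,0.6],[[0,0,0],1,0.6],[[0,0,0],1,0.6],[[0,0,0],0.7,0.6],[[-0.3,0.03,0],0,0.6],[[-0.6,0.07,0],0,0.6],[[-0.8,0.1,0],0,0.6],[[-0.8,0.1,0],0,0.6],[[-0.8,0.1,0],0,0.6],[[-0.8,0.1,0],0,0.6]]'
python3 -m inch '[[[-0.8,0.09,0],0,0.6],[[-0.5,0.05,0],0,0.6],[[-0.25,0.03,0],0,0.6],[[-0.1,0,0],0,0.6],[[0,0,0],0,0.6],[[0,0,0],0,0.6],[[0,0,0],0,0.6],[[0,0,0],0,0.6],[[0,0,0],0,0.6],[[0,0,0],0,0.6]]'
python3 go.py 540.5 -225.6 95 1.364
python3 - <<'E'
from h import *
p=eyes.read_camera('wrist');save(p,'w2.png')
for n in ('pocket','grip','pointer_tip','spigot'):
  for d in eyes.spot_point(n,p)[:2]: print(n,d['centre'],d['score'],at_z(p,d['centre'],75)[:2])
E
```

```text
t: 11.65
eef_pos: [550.3, -127.9, 165.4]
tcp_rot: [-3.141, -0.0, 1.367]
ft_force: [0.2, 0.2, -2.0]
opening: 0.415
grip_force: 30.0
t: 12.9
eef_pos: [541.1, -224.5, 165.4]
tcp_rot: [3.142, -0.0, 1.366]
ft_force: [-0.7, 0.6, -0.9]
opening: 0.42
grip_force: 30.0
t 12.9 pos [ 541.1 -224.5  165.4] rot [ 3.142 -0.     1.366] open 0.42 grip 30.0 F [-0.7  0.6 -0.9]
now [-0.019 -0.006  1.173]
target [-0.019 -0.006  1.173]
turn units 0.03
grip [241.7, 161.0] 0.95 [ 420.74506563 -199.28740751]
spigot [215.5, 312.9] 0.69 [ 537.28269796 -203.14801513]
spigot [277.0, 322.2] 0.55 [ 534.1095702  -251.57308566]
```

View pics/w2.png

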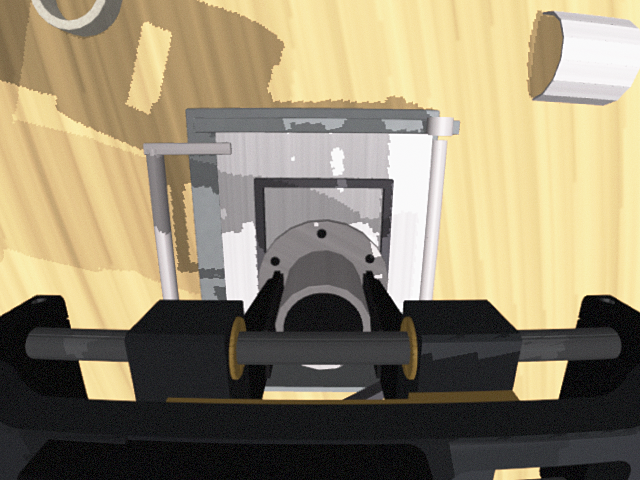

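```bash
python3 - <<'E'
from h import *
p=eyes.read_camera('wrist')
a=at_z(p,[179,255],81);b=at_z(p,[181,393],81);print(a,b,np.linalg.norm(a-b))
y=np.arctan2(*(b-a)[1::-1]);m=(a+b)/2;print(y, m+np.linalg.norm(a-b)/2*np.array([np.sin(y),-np.cos(y),0]))
c=at_z(p,[144,154],75);d=at_z(p,[298,169],75);print('bar',c,d,np.arctan2(c[0]-d[0],-(c[1]-d[1])) )
v=(530.664,-223.585,-.207)
E
```

```text
[ 503.70774678 -168.35128356   81.        ] [ 597.50504375 -189.28966436   81.        ] 96.1059244246044
-0.2196291971732415 [ 540.13720487 -225.71912244   81.        ]
bar [ 438.37794826 -129.72516918   75.        ] [ 411.85653302 -244.84121088   75.        ] 2.915155290680367
```

```bash

python3 -m inch '[[[-0.02,-0.01,0.1],0,0.6],[[0,0,0.2],0,0.6],[[0,0,0.3],0,0.6],[[0,0,0.3],0,0.6],[[0,0,0.15],0,0.6],[[0,0,0.05],0,0.6],[[0,0,0.03],0,0.6],[[0,0,0],0,0.6],[[0,0,0],0,0.6],[[0,0,0],0,0.6]]'
python3 go.py 540.5 -225.6 90 1.364
```

```text
t: 14.45
eef_pos: [540.3, -225.7, 97.9]
tcp_rot: [3.141, 0.0, 1.366]
ft_force: [0.5, -0.5, -1.8]
opening: 0.417
grip_force: 30.0
t 14.45 pos [ 540.3 -225.7   97.9] rot [3.141 0.    1.366] open 0.417 grip 30.0 F [ 0.5 -0.5 -1.8]
now [0.002 0.003 0.131]
target [0.002 0.003 0.131]
turn units 0.02
```

```bash

python3 -m inch '[[[0,0,0.02],0,0.6],[[0,0,0.02],0,0.6],[[0,0,0.02],0,0.6],[[0,0,0.01],0,0.6],[[0,0,0],0,0.6],[[0,0,0],0,0.6],[[0,0,0],0,0.6],[[0,0,0],0,0.6],[[0,0,0],0,0.6],[[0,0,0],0,0.6]]'
```

```text
t: 15.7
eef_pos: [540.2, -225.6, 93.6]
tcp_rot: [3.142, -0.0, 1.366]
ft_force: [-2.8, 1.7, 5.7]
opening: 0.418
grip_force: 30.0
```

```bash

python3 -m inch '[[[0,0,0],0,-0.5],[[0,0,0],0,-0.5],[[0,0,0],0,-0.5],[[0,0,0],0,-0.5],[[0,0,-0.1],0,-0.5],[[0,0,-0.2],0,-0.5],[[0,0,-0.4],0,-0.5],[[0,0,-0.4],0,-0.5],[[0,0,-0.3],0,-0.5],[[0,0,-0.1],0,-0.5]]'
python3 go.py 422 -200.3 145 1.355
python3 - <<'E'
from h import *
p=eyes.read_camera('wrist');save(p,'w3.png')
for n in ('grip','spigot'):
  for d in eyes.spot_point(n,p)[:2]: print(n,d['centre'],d['score'],at_z(p,d['centre'],75 if n=='grip' else 78)[:2])
E
```

```text
t: 16.95
eef_pos: [540.6, -225.8, 185.2]
tcp_rot: [3.139, 0.001, 1.366]
ft_force: [0.1, -0.0, -0.2]
opening: 0.749
grip_force: 0.0
t 16.95 pos [ 540.6 -225.8  185.2] rot [3.139e+00 1.000e-03 1.366e+00] open 0.749 grip 0.0 F [ 0.1 -0.  -0.2]
now [ 0.015 -2.022  0.669]
target [-0.008 -2.022  0.669]
turn units 0.13
grip [234.6, 170.9] 0.77 [ 420.3192876  -200.39198633]
spigot [235.5, 322.4] 0.79 [ 539.74908261 -225.26410853]
```

View pics/w3.png

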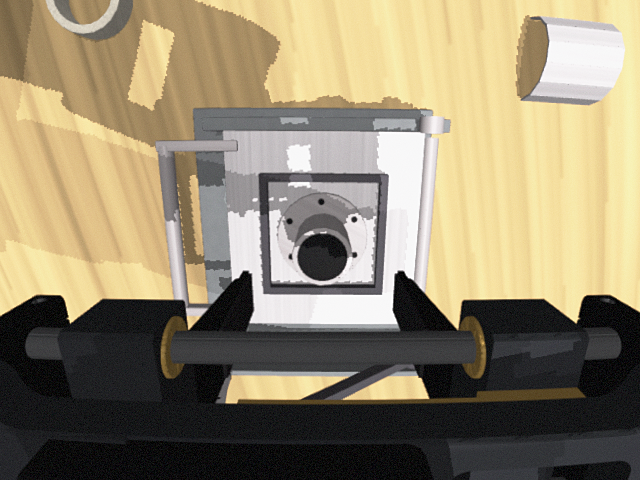

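```bash

python3 -m inch '[[[0,-0.2,0],0.1,0.16],[[0,-0.4,0],0,0.16],[[0,-0.5,0],0,0.16],[[0,-0.5,0],0,0.16],[[0,-0.3,0.1],0,0.16],[[0,-0.12,0.3],0,0.16],[[0,0,0.3],0,0.16],[[0,0,0.1],0,0.16],[[0,0,0],0,0.16],[[0,0,0],0,0.16]]'
python3 go.py 422 -200.2 56 1.355
python3 - <<'E'
from h import *
p=eyes.read_camera('wrist');save(p,'w4.png')
for n in ('grip',):
  for d in eyes.spot_point(n,p)[:2]: print(n,d['centre'],d['score'],at_z(p,d['centre'],75)[:2])
E
```

```text
t: 18.35
eef_pos: [421.9, -200.2, 135.8]
tcp_rot: [3.141, 0.0, 1.357]
ft_force: [0.1, -0.3, -0.4]
opening: 0.418
grip_force: 0.0
t 18.35 pos [ 421.9 -200.2  135.8] rot [3.141 0.    1.357] open 0.418 grip 0.0 F [ 0.1 -0.3 -0.4]
now [-0.     0.002  1.33 ]
target [-0.     0.002  1.33 ]
turn units 0.03
```

View pics/w4.png

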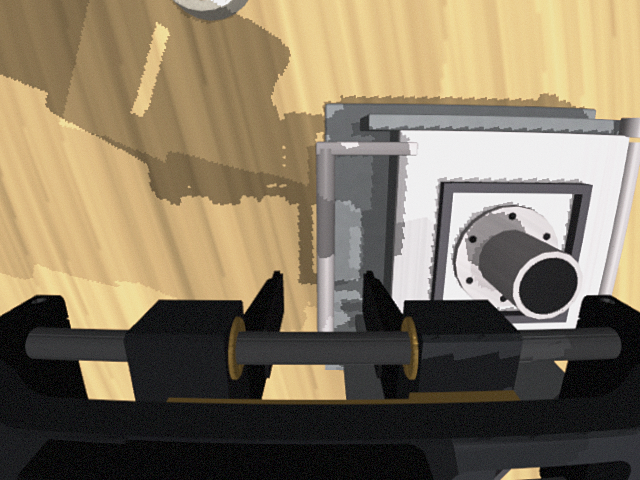

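```bash

python3 -m inch '[[[0,0,0.1],0,0.16],[[0,0,0.25],0,0.16],[[0,0,0.35],0,0.16],[[0,0,0.3],0,0.16],[[0,0,0.2],0,0.16],[[0,0,0.1],0,0.16],[[0,0,0.03],0,0.16],[[0,0,0],0,0.16],[[0,0,0],0,0.16],[[0,0,0],0,0.16]]'
python3 -m inch '[[[0,0,0],0,0.95],[[0,0,0],0,0.95],[[0,0,0],0,0.95],[[0,0,0],0,0.95],[[0,0,0],0,0.95],[[0,0,0],0,0.95],[[0,0,0],0,0.95],[[0,0,0],0,0.95],[[0,0,0],0,0.95],[[0,0,0],0,0.95]]'
```

```text
t: 19.7
eef_pos: [421.9, -200.2, 55.9]
tcp_rot: [3.141, 0.0, 1.357]
ft_force: [-0.9, -0.3, 0.3]
opening: 0.423
grip_force: 0.0
t: 20.95
eef_pos: [423.5, -200.6, 55.8]
tcp_rot: [3.138, 0.001, 1.357]
ft_force: [9.6, 1.1, -3.3]
opening: 0.118
grip_force: 30.0
```

```bash

python3 -m inch '[[[0,0.03,-0.067],0,0.95],[[0,0.003,-0.1],0,0.95],[[0,0.009,-0.133],0,0.95],[[0,0.015,-0.132],0,0.95],[[0,0.02,-0.132],0,0.95],[[0,0.025,-0.131],0,0.95],[[0,0.03,-0.13],0,0.95],[[0,0.026,-0.097],0,0.95],[[0,0.019,-0.064],0,0.95],[[0,0,0],0,0.95]]'
python3 -m inch '[[[0,0,0],0,0.95],[[0,0,0],0,0.95],[[0,0,0],0,0.95],[[0,0,0],0,0.95],[[0,0,0],0,0.95],[[0,0,0],0,0.95],[[0,0,0],0,0.95],[[0,0,0],0,0.95],[[0,0,0],0,0.95],[[0,0,0],0,0.95]]'
```

```text
t: 22.2
eef_pos: [431.9, -202.4, 115.3]
tcp_rot: [-3.141, 0.0, 1.358]
ft_force: [-2.4, -4.5, -4.6]
opening: 0.118
grip_force: 30.0
t: 23.45
eef_pos: [431.8, -202.3, 115.0]
tcp_rot: [-3.141, 0.0, 1.358]
ft_force: [-1.8, -4.1, -4.3]
opening: 0.121
grip_force: 30.0
```

```bash

python3 -m inch '[[[0,0.031,-0.095],0,0.95],[[0,0.046,-0.125],0,0.95],[[0,0.051,-0.123],0,0.95],[[0,0.056,-0.121],0,0.95],[[0,0.06,-0.119],0,0.95],[[0,0.065,-0.116],0,0.95],[[0,0.052,-0.086],0,0.95],[[0,0.036,-0.056],0,0.95],[[0,0,0],0,0.95],[[0,0,0],0,0.95]]'
python3 - <<'E'
from h import *
p=eyes.read_camera('scene'); q=eyes.read_camera('top');s=env.state();print(s['eef_pos'],s['ft_force'],s['t'])
a=cv2.resize(p['pixels'][110:270,180:350,::-1],None,fx=3.5,fy=3.5,interpolation=cv2.INTER_CUBIC)
cv2.imwrite('pics/s5.png',a)
E
```

```text
t: 24.7
eef_pos: [453.6, -207.0, 165.4]
tcp_rot: [-3.138, -0.0, 1.358]
ft_force: [-10.4, -5.6, 0.9]
opening: 0.118
grip_force: 30.0
[ 453.617698   -206.98480472  165.3823483 ] [-9.83847658 -4.6626918   1.41788521] 24.8
```

View pics/s5.png

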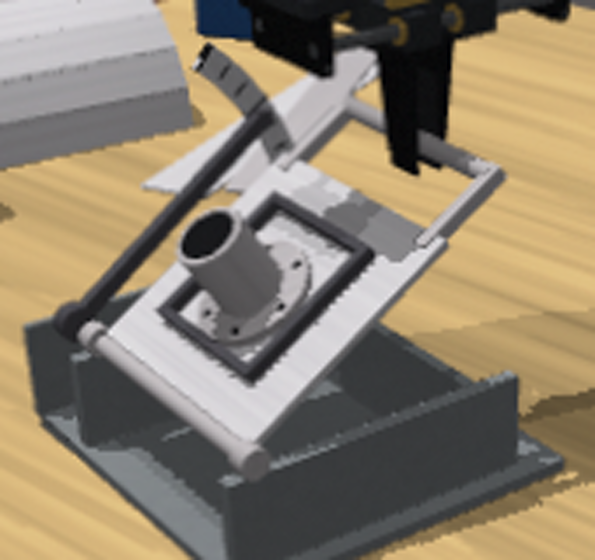

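```bash
cat > ptr.py <<'E'
from h import *
from scipy.ndimage import map_coordinates
from scipy.optimize import least_squares
p=eyes.read_camera('scene'); g=cv2.cvtColor(p['pixels'],cv2.COLOR_RGB2GRAY).astype(float)
H=np.array([618.3,-242,75.]);yaw=-.211
ex=np.array([np.cos(yaw),np.sin(yaw),0]);ey=np.array([-np.sin(yaw),np.cos(yaw),0]);ez=np.array([0,0,1.])
L=lambda y,th,r,n=0: np.array([H+y*ey+q*(-np.cos(th)*ex+np.sin(th)*ez)+n*(np.sin(th)*ex+np.cos(th)*ez) for q in r])
def prof(X,w):
    a=proj(p,X);d=np.gradient(a,axis=0);n=np.c_[-d[:,1],d[:,0]];n/=np.linalg.norm(n,axis=1)[:,None]
    u=np.arange(-w,w+.01,.1); return a,n,u,np.array([map_coordinates(g,(a[i]+u[:,None]*n[i]).T,order=1) for i in range(len(a))])
r=np.arange(30,150,4.)
a,n,u,I=prof(L(-112,.606,r),9)
c=[];k=[]
for i in range(len(r)):
    lo=I[i][np.abs(u)<4].min(); thr=lo+ .5*(110-lo); m=I[i]<thr
    j=np.argmin(np.where(np.abs(u)<4,I[i],999)); s=j;e=j
    while s>0 and m[s-1]: s-=1
    while e<len(u)-1 and m[e+1]: e+=1
    if s>0 and e<len(u)-1 and u[e]-u[s]<7: c.append((u[s]+u[e])/2);k.append(i)
c=np.array(c);print(len(k),np.round(c,1),r[k])
def fit(y,th0,k,a,n,c,nn=0):
    def f(v):
        q=proj(p,L(y,v[0],r[k],nn)); return ((q-a[k])*n[k]).sum(1)+v[1]-c
    s=least_squares(f,[th0,0],loss='soft_l1',f_scale=.3); return s.x,np.std(s.fun)
print('pointer th,off',fit(-112,.606,k,a,n,c))
print('fixed off=0', least_squares(lambda v:((proj(p,L(-112,v[0],r[k]))-a[k])*n[k]).sum(1)-c,[.6],loss='soft_l1').x)
# flap +y edge (upper face): bright inside -> strongest gradient
th=np.arcsin((env.state()['eef_pos'][2]-55.8)/200);print('flap by arm',th)
a,n,u,I=prof(L(79,th,r,3),6)
G=np.abs(np.gradient(cv2.GaussianBlur(I,(0,0),4),axis=1)); j=G.argmax(1); c=u[j]; k=np.arange(len(r))
print(np.round(c,1)); print('flap th,off',fit(79,th,k,a,n,c,3))
E
python3 ptr.py
```

```text
30 [-0.8 -0.7 -0.7 -0.7 -0.6 -0.6 -0.6 -0.6 -0.7 -0.6 -0.7 -0.5 -0.6 -0.5
 -0.5 -0.4 -0.4 -0.6 -0.6 -0.8 -0.5 -0.4 -0.3 -0.3 -0.4 -0.4 -0.4 -0.4
 -0.3 -0.2] [ 30.  34.  38.  42.  46.  50.  54.  58.  62.  66.  70.  74.  78.  82.
  86.  90.  94.  98. 102. 106. 110. 114. 118. 122. 126. 130. 134. 138.
 142. 146.]
pointer th,off (array([ 0.61513219, -0.81734122]), np.float64(0.09119532210311466))
fixed off=0 [0.59501753]
flap by arm 0.5798448466112323
[-0.6 -0.6 -0.6 -0.6 -0.6 -0.7 -0.7 -0.7 -0.8 -0.8 -0.8 -0.8 -0.9 -0.9
 -0.9 -0.9 -1.  -1.  -1.  -1.1 -1.1 -1.1 -1.1 -1.2 -1.2 -1.2 -1.2 -1.3
 -1.3 -1.3]
flap th,off (array([ 0.56359153, -0.34131541]), np.float64(0.029720608274650995))
```

```bash

python3 -m inch '[[[0,0.015,-0.03],0,0.95],[[0,0.02,-0.036],0,0.95],[[0,0.015,-0.03],0,0.95],[[0,0,0],0,0.95],[[0,0,0],0,0.95],[[0,0,0],0,0.95],[[0,0,0],0,0.95],[[0,0,0],0,0.95],[[0,0,0],0,0.95],[[0,0,0],0,0.95]]'
cat >> ptr.py <<'E'
print('--- -y edge, and yaw / height sensitivity')
def edge(y,nn,w=4):
    a,n,u,I=prof(L(y,th,r,nn),w); G=np.abs(np.gradient(cv2.GaussianBlur(I,(0,0),4),axis=1)); c=u[G.argmax(1)]; return a,n,c
r0=r
for yw in (-.205,-.211,-.220):
    ex=np.array([np.cos(yw),np.sin(yw),0]);ey=np.array([-np.sin(yw),np.cos(yw),0])
    r=r0; a,n,u,I=prof(L(-112,.606,r),9); c=[];k=[]
    for i in range(len(r)):
        lo=I[i][np.abs(u)<4].min(); m=I[i]<lo+.5*(110-lo); j=np.argmin(np.where(np.abs(u)<4,I[i],999)); s=e=j
        while s>0 and m[s-1]: s-=1
        while e<len(u)-1 and m[e+1]: e+=1
        if s>0 and e<len(u)-1 and u[e]-u[s]<7: c.append((u[s]+u[e])/2);k.append(i)
    print(yw,'ptr',fit(-112,.606,np.array(k),a,n,np.array(c)))
    for y in (79,-79):
        r=np.arange(20,140,4.) if y>0 else np.arange(25,110,3.)
        a,n,c=edge(y,3); k=np.arange(len(r)); print('  flap',y,fit(y,th,k,a,n,c,3), np.round(c[::4],1))
E
python3 ptr.py; python3 go.py 450 -207 170 1.355
```

```text
t: 26.1
eef_pos: [457.2, -207.8, 171.1]
tcp_rot: [-3.139, -0.0, 1.358]
ft_force: [-6.8, -5.1, -1.1]
opening: 0.116
grip_force: 30.0
30 [-0.8 -0.7 -0.7 -0.7 -0.6 -0.6 -0.7 -0.6 -0.7 -0.6 -0.7 -0.5 -0.5 -0.5
 -0.5 -0.4 -0.4 -0.6 -0.6 -0.8 -0.5 -0.4 -0.3 -0.3 -0.4 -0.3 -0.4 -0.4
 -0.3 -0.2] [ 30.  34.  38.  42.  46.  50.  54.  58.  62.  66.  70.  74.  78.  82.
  86.  90.  94.  98. 102. 106. 110. 114. 118. 122. 126. 130. 134. 138.
 142. 146.]
pointer th,off (array([ 0.61530689, -0.82188864]), np.float64(0.09461222537701304))
fixed off=0 [0.59508518]
flap by arm 0.6145848467553988
[-0.6 -0.6 -0.6 -0.6 -0.7 -0.7 -0.7 -0.7 -0.8 -0.8 -0.8 -0.9 -0.9 -0.9
 -1.  -1.  -1.  -1.  -1.1 -1.1 -1.1 -1.2 -1.2 -1.2 -1.2 -1.3 -1.3 -1.3
 -1.3 -1.3]
flap th,off (array([ 0.59769484, -0.34707454]), np.float64(0.03190669121265672))
--- -y edge, and yaw / height sensitivity
-0.205 ptr (array([ 0.61202969, -0.98708537]), np.float64(0.09259246466699235))
  flap 79 (array([ 0.59410891, -0.25304495]), np.float64(0.04389811302808764)) [-0.5 -0.5 -0.7 -0.8 -1.  -1.1 -1.3 -1.3]
  flap -79 (array([ 0.71969228, -2.1885
[... 200 characters left out ...]
1773]), np.float64(0.03820990137566061)) [-0.5 -0.6 -0.7 -0.8 -0.9 -1.1 -1.2 -1.2]
  flap -79 (array([ 0.71818484, -1.97118792]), np.float64(0.8686011318681975)) [-0.6 -0.6 -0.7  2.1  2.4  2.3  1.9  1.5]
-0.22 ptr (array([ 0.6204647 , -0.58692764]), np.float64(0.08499531567411148))
  flap 79 (array([ 0.60423749, -0.49276303]), np.float64(0.038401934585453705)) [-0.6 -0.6 -0.7 -0.8 -0.9 -1.  -1.  -1. ]
  flap -79 (array([ 0.72335642, -1.74185975]), np.float64(0.9529251277559108)) [-0.3 -0.3 -0.4  2.6  2.8  2.8  2.2  1.7]
t 26.15 pos [ 457.2 -207.8  171.1] rot [-3.139 -0.     1.358] open 0.114 grip 30.0 F [-5.8 -4.4 -0.9]
now [-0.013 -0.12   0.019]
target [-0.013 -0.12   0.019]
turn units 0.03
```

```bash
cat >> ptr.py <<'E'
print('--- rails'); 
for yw in (-.205,-.211,-.22):
  ex=np.array([np.cos(yw),np.sin(yw),0]);ey=np.array([-np.sin(yw),np.cos(yw),0])
  for y,nn,lo,hi in ((79,3,20,140),(48,3,38,122),(-48,11,45,118)):
    r=np.arange(lo,hi,3.); a,n,c=edge(y,nn,3); k=np.arange(len(r)); x,s=fit(y,th,k,a,n,c,nn); print(yw,y,np.round(x,3),round(s,2),np.round(c[::3],1))
q=eyes.read_camera('top'); g0=g
ex=np.array([np.cos(-.211),np.sin(-.211),0]);ey=np.array([-np.sin(-.211),np.cos(-.211),0])
for nm,c in (('scene',p),('top',q)):
    for n in ('pointer_tip','grip','spigot'):print(nm,n,[(np.round(d['centre'],1).tolist(),round(d['score'],2)) for d in eyes.spot_point(n,c)][:2])
    for t in (.58,.6,.62,.64): print(t,np.round(proj(c,L(-112,t,[170])),1).tolist())
o=np.zeros((560,800,3),np.uint8)
A=cv2.resize(p['pixels'][125:215,190:310,::-1],(533,400),interpolation=cv2.INTER_CUBIC)
B=cv2.resize(q['pixels'][225:345,465:515,::-1],(233,560),interpolation=cv2.INTER_CUBIC)
o[:400,:533]=A;o[:560,560:793]=B;cv2.imwrite('pics/s6.png',o)
E
python3 ptr.py | sed -n '/--- rails/,$p'
```

```text
--- rails
-0.205 79 [ 0.593 -0.216] 0.04 [-0.4 -0.5 -0.5 -0.6 -0.7 -0.8 -0.9 -1.  -1.1 -1.1 -1.2 -1.3 -1.3 -1.3]
-0.205 48 [ 0.589 -0.216] 0.04 [-0.7 -0.7 -0.8 -0.9 -1.  -1.1 -1.2 -1.3 -1.4 -1.4]
-0.205 -48 [ 0.582 -0.034] 0.52 [-0.7 -0.8 -1.1 -0.7 -0.9 -0.8 -2.2 -1.6 -1.5]
-0.211 79 [ 0.597 -0.315] 0.04 [-0.5 -0.5 -0.6 -0.6 -0.7 -0.8 -0.9 -0.9 -1.  -1.1 -1.1 -1.2 -1.2 -1.2]
-0.211 48 [ 0.593 -0.271] 0.04 [-0.7 -0.7 -0.8 -0.8 -0.9 -1.  -1.1 -1.2 -1.3 -1.3]
-0.211 -48 [0.585 0.002] 0.64 [-0.6 -0.6 -2.2 -0.6 -0.7 -0.6 -2.2 -1.3 -1.3]
-0.22 79 [ 0.603 -0.457] 0.03 [-0.6 -0.6 -0.6 -0.7 -0.7 -0.8 -0.8 -0.9 -0.9 -1.  -1.  -1.  -1.1 -1.1]
-0.22 48 [ 0.599 -0.375] 0.04 [-0.7 -0.7 -0.7 -0.8 -0.8 -0.9 -1.  -1.1 -1.1 -1.1]
-0.22 -48 [0.589 0.056] 0.7 [-0.4 -0.4 -2.1 -0.5 -0.6 -2.3 -2.2 -1.  -0.9]
scene pointer_tip [([143.8, 256.3], 0.78), ([372.9, 425.3], 0.5)]
scene grip [([145.8, 296.8], 0.92)]
scene spigot [([303.2, 323.6], 0.89), ([286.8, 468.0], 0.82)]
0.58 [[142.8, 257.3]]
0.6 [[141.7, 256.5]]
0.62 [[140.6, 255.6]]
0.64 [[139.6, 254.7]]
top pointer_tip [([280.7, 150.6], 0.63)]
top grip [([329.2, 424.2], 0.73), ([215.1, 190.8], 0.68)]
top spigot [([267.5, 425.2], 0.94), ([238.3, 301.4], 0.69)]
0.58 [[326.0, 492.1]]
0.6 [[324.9, 493.0]]
0.62 [[323.8, 493.8]]
0.64 [[322.6, 494.7]]
```

View pics/s6.png

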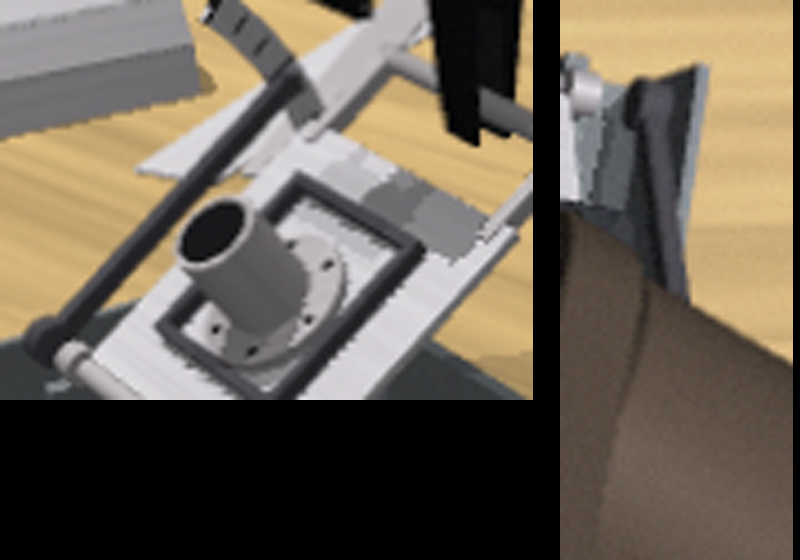

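```bash
cat > chk.py <<'E'
exec(open('ptr.py').read().split("print('--- rails')")[0].split("print('---")[0])
def edge(y,nn,w=4):
    a,n,u,I=prof(L(y,th,r,nn),w); G=np.abs(np.gradient(cv2.GaussianBlur(I,(0,0),4),axis=1)); return a,n,u[G.argmax(1)]
g=cv2.cvtColor(cv2.imread('pics/scene0.png'),cv2.COLOR_BGR2GRAY).astype(float); th=0.
print('LEVEL')
for yw in (-.205,-.211,-.22):
  ex=np.array([np.cos(yw),np.sin(yw),0]);ey=np.array([-np.sin(yw),np.cos(yw),0])
  for y,nn,lo,hi in ((79,3,20,140),(48,3,38,122),(-48,11,38,122)):
    r=np.arange(lo,hi,3.); a,n,c=edge(y,nn,4); k=np.arange(len(r)); x,s=fit(y,th,k,a,n,c,nn); print(yw,y,np.round(x,3),round(s,2),np.round(c[::3],1))
E
python3 chk.py | sed -n '/LEVEL/,$p'
```

```text
LEVEL
-0.205 79 [-0.005 -0.65 ] 0.03 [-0.7 -0.7 -0.7 -0.8 -0.8 -0.8 -0.8 -0.8 -0.9 -0.9 -0.9 -0.9 -0.9 -0.9]
-0.205 48 [-0.004 -0.714] 0.03 [-0.8 -0.8 -0.8 -0.8 -0.9 -0.9 -0.9 -0.9 -0.9 -0.9]
-0.205 -48 [-0.004  3.386] 0.03 [3.3 3.3 3.3 3.3 3.2 3.2 3.2 3.2 3.2 3.2]
-0.211 79 [ 0.  -0.7] 0.0 [-0.7 -0.7 -0.7 -0.7 -0.7 -0.7 -0.7 -0.7 -0.7 -0.7 -0.7 -0.7 -0.7 -0.7]
-0.211 48 [ 0.  -0.7] 0.0 [-0.7 -0.7 -0.7 -0.7 -0.7 -0.7 -0.7 -0.7 -0.7 -0.7]
-0.211 -48 [0.  3.3] 0.0 [3.3 3.3 3.3 3.3 3.3 3.3 3.3 3.3 3.3 3.3]
-0.22 79 [ 0.004 -0.634] 0.03 [-0.6 -0.6 -0.6 -0.5 -0.5 -0.5 -0.5 -0.5 -0.5 -0.4 -0.4 -0.4 -0.4 -0.4]
-0.22 48 [ 0.006 -0.727] 0.03 [-0.6 -0.6 -0.6 -0.5 -0.5 -0.5 -0.5 -0.5 -0.4 -0.4]
-0.22 -48 [ 0.  -0.3] 0.0 [-0.3 -0.3 -0.3 -0.3 -0.3 -0.3 -0.3 -0.3 -0.3 -0.3]
```

```bash

python3 -m inch '[[[0,0.01,-0.016],0,0.95],[[0,0.007,-0.017],0,0.95],[[0,0,0],0,0.95],[[0,0,0],0,0.95],[[0,0,0],0,0.95],[[0,0,0],0,0.95],[[0,0,0],0,0.95],[[0,0,0],0,0.95],[[0,0,0],0,0.95],[[0,0,0],0,0.95]]'
cat > fin.py <<'E'
src=open('ptr.py').read().split("# flap +y edge")
exec(src[0])
F=lambda y,nn,k,a,n,c,o:least_squares(lambda v:((proj(p,L(y,v[0],r[k],nn))-a[k])*n[k]).sum(1)+o-c,[.6],loss='soft_l1').x[0]
print('PTR',[round(F(-112,0,k,a,n,c,o),4) for o in (-.3,-.5,-.7,-.9)])
exec("# "+src[1].split("print('---")[0])
print('FLAP',[round(F(79,3,k,a,n,c,o),4) for o in (-.3,-.5,-.7,-.9)])
E
python3 fin.py
```

```text
t: 27.85
eef_pos: [458.4, -208.1, 173.1]
tcp_rot: [-3.139, -0.0, 1.358]
ft_force: [-3.7, -4.5, -3.4]
opening: 0.121
grip_force: 30.0
30 [-0.8 -0.7 -0.7 -0.7 -0.6 -0.6 -0.6 -0.6 -0.7 -0.6 -0.7 -0.5 -0.5 -0.5
 -0.5 -0.4 -0.4 -0.6 -0.6 -0.8 -0.5 -0.4 -0.3 -0.3 -0.4 -0.3 -0.4 -0.4
 -0.3 -0.2] [ 30.  34.  38.  42.  46.  50.  54.  58.  62.  66.  70.  74.  78.  82.
  86.  90.  94.  98. 102. 106. 110. 114. 118. 122. 126. 130. 134. 138.
 142. 146.]
pointer th,off (array([ 0.61489589, -0.8053688 ]), np.float64(0.09272237249828248))
fixed off=0 [0.5950647]
PTR [np.float64(0.6024), np.float64(0.6073), np.float64(0.6122), np.float64(0.6171)]
flap by arm 0.6267596143244675
[-0.6 -0.6 -0.6 -0.6 -0.7 -0.7 -0.7 -0.7 -0.8 -0.8 -0.8 -0.9 -0.9 -0.9
 -1.  -1.  -1.  -1.1 -1.1 -1.1 -1.2 -1.2 -1.2 -1.2 -1.3 -1.3 -1.3 -1.3
 -1.4 -1.4]
flap th,off (array([ 0.6086601 , -0.31915889]), np.float64(0.03087096991732425))
FLAP [np.float64(0.6082), np.float64(0.613), np.float64(0.6177), np.float64(0.6224)]
```

```bash
python3 -c "
from cell import env
print(env.state()['qvel'].__repr__()); print(env.job_done())"
```

```text
array([-2.01617010e-03,  4.36704400e-04, -7.36807594e-05,  6.25889724e-04,
       -5.90515607e-04,  1.90323401e-04])
the job is handed in; nothing more can be done
None
```

The job is handed in: the spigot sits in the pocket, and the arm holds the flap steady by its bar at about 0.62 rad, within roughly 0.01–0.02 rad of the pointer as best the cameras and arm readings show.

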